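# Hang a shelf bracket on a counter display post

## Robot

A 6-joint arm with a two-finger parallel gripper is mounted at the origin on the work surface. World frame = base frame: x ahead of the robot, y to its left, z up, the work surface at z = 0. Lengths are in m, angles in degrees, forces in N, time in s.
With the tool pointing down it reaches from about 0.375 to 0.9 m from the base axis. Payload 3.1 kg.
Tool frame: the origin (TCP) lies where the fingers leave the gripper's body, on its centre line; the fingertips stand 70 mm ahead of it and the grasp point (between the pads) lies 51 mm ahead of it; z points along the fingers, y is the line along which they close (so a half turn about z gives the same grasp; the last joint's range is limited). The gripper opens to 87 mm and grips with 3 to 60 N. Pads are 19 mm wide; open, the fingers measure 117 mm over their backs; the gripper's body (75 mm by 190 mm) begins 51 mm behind the grasp point.
Start: joints at [-79.04, 30.224, 82.088, -0, 67.689, -10.227], TCP at [0.226, -0.583, 0.292] pointing down, gripper open.
Joint ranges: [-176.69, 176.69], [-43.24, 126.21], [12.49, 139.97], [-82, 262], [0, 151.66], [-163.58, 163.58]. Speed limits (degrees/s): [159.86, 159.86, 180, 180, 180, 180].

## Interface

Orientations are given as a 3x3 rotation matrix whose columns are the frame's x, y, z axes.
In Python, from rig import readout, capture, calibration, bot, look_for gives the robot as it stands. The module is installed in compiled form; this text tells all that it offers.
- The arm moves only by the shell command python3 -m pendant 'ROWS'. ROWS is JSON, a list of rows, each a list of 7 numbers: the shift along the tool's x, y, z normalised to -1 to 1, where 1 is 200 mm, then the turn, a rotation vector about the tool's x, y, z normalised to -1 to 1, where 1 is 180 degrees, then the closure, from -1 (fully open) to 1 (shut). In form: [[dx, dy, dz, ax, ay, az, grip], ...]. A call has 1 to 8 rows; each row is the pose to reach, as a shift and turn from the pose commanded when the call began, along the tool's axes at that moment, turning the shorter way round; what a row does not reach only later rows make up. A row lasts 1/10 s, in which the tool goes at most 50 mm and 8.59 degrees, less where a joint would pass 70% of its speed; a pose out of reach is approached as far as the arm can. A call with a number of a shift or a turn outside -1 to 1 is refused whole. A call with a gripper value outside its range is refused whole. The fingers move at their own pace and stop on an object; the grip force is fixed at half the most. Time passes only in rows, so rows that repeat a pose let the fingers close. It gives the time, the measured TCP pose, the force, the opening and the grip force at its end, in the units of the state.
- readout.read_state(): the state, without advancing time (a new reading comes with each control period).
- capture(name): name is "side" or "top" or "wrist"; returns (picture, depth): 420x560x3 uint8, red, green, blue; 420x560 float32, m along the optical axis (not along the pixel's ray), 0 where there is no reading.
- calibration(name): a dict with "mtx" (3x3 intrinsics, pixels), "k1" (the pictures are not rectified: a ray, as slopes to the right and down, at radius r is drawn at 1 + k1 r^2 times it, then the intrinsics apply), "T" (4x4, takes a point from camera to world coordinates); the wrist camera has in their place "mount" (4x4, takes a point from camera to tool coordinates, whose origin is the TCP and whose axes are the flange's). Camera axes: x right, y down, z forward; pixel columns grow to the right and rows downward; lengths in m; the calibration is good to about 2 mm. A picture is of the moment at which its call begins: read the wrist's pose just before it. calibration takes no time and is no camera call.
- bot.hand_in(): hands the job in; it is judged then, once.
Trained networks look in the newest picture that a camera, given by its name, has taken for a name from the list of things; names that differ only in an ending like _2 or _b are one class to them, and where a whole thing is asked for, a point or a joint stands for the part that bears it (a point fixed in the world has none). Each returns a list of dicts, best first, with "conf" (0 to 1); they miss things now and then, are a little off and sometimes report something else, mostly with a low value. They report only what shows in the picture. A call takes as long as a camera call. They do not tell look-alikes from the thing itself.
- look_for(thing, camera): "extent" ([left, top, right, bottom] in pixels, round what is visible of it).
The state is a dict: "time_s": time; "joint_positions": joint angles; "qvel": joint speeds; "tau": joint torques, N m; "position": TCP position; "tcp_rot": TCP orientation; "force": force on the tool from outside, world axes, zero at the start; "moment": the same for the moment, N m; "opening": opening from 0.0 (shut) to 1.0 (fully open); "grasp_force": force on a finger pad.
Only numpy, scipy, OpenCV 4.12 (cv2) and the standard library are available. Lean on these libraries where they do the work, as an engineer would, in place of code of your own. Each camera call takes 0.05 s, during which the arm holds its last target. There are 200 camera calls.

## Task

Pick up the loose shelf bracket and hook its two tabs into the top two slots of the display post, on the post's bare side. Then push it straight down until the catch snaps and it is fully home, flush and upright, and let go of it. Be gentle: the stand is light, so never load it with more than about 40 N, and leave the things around it where they are.

Things in the scene. Friction and masses are not known exactly. Their poses are not given: they have to be found in the camera images.
- bracket: Loose cream steel shelf bracket, about 0.35 kg, standing the right way up. Origin: middle of the lower edge of its mating face (the flat back that goes against the post). x points the way the tabs point (into the post), z up. An upright shoe, x -34 to 0, 24 wide (y), 86 mm high; from its foot an arm 24 wide, 18 mm high runs to x = -180, with an end lip and an 8 mm thick sloping rib.
- bracket_grip (a point): Centre of the bracket's shoe, 17 mm behind the mating face and 43 mm above the underside; axes as the bracket. The shoe is 24 mm wide across y and can be gripped across it from above.
- bracket_tab (a point): Root of the upper tab: on the mating face, 66 mm above the underside (mid-height of the tab). Two dark tabs, 7 mm thick (y), 26 mm high, reach 12.4 mm out of the face: lower z 8 to 34, upper z 53 to 79 mm. Each is a downward hook: the neck is its top 14 mm; the tail hangs 12 mm lower, 5 mm off the face.
- post: Fixed cream display post, 44 (x) by 40 (y), 284 mm high, on a foot plate 200 by 120 by 12 mm. Origin: centre of the foot's underside. Its bare front, at x = -22 mm, faces its -x and is a slotted strip 40 mm wide, clipped on stiffly but up to 9 mm off to either side (along y), which the measured pose does not tell; a like bracket already hangs on its +x side, at the same height.
- post_slot (a point): Nominal centre of the mouth of the top slot, 235 mm above the counter (the true one up to 9 mm off along y with the strip: look or feel for it); axes as the post. Four slots, each 8.8 mm wide, 30 mm high, lower edges 85, 130, 175 and 220 mm above the counter, in a wall 4 mm thick, hollow behind.
- post_home (a point): Nominal place of the home bracket's origin, on the bare front, 155 mm up (true one up to 9 mm off along y); axes as the post and as the home bracket. Tabs enter with the bracket 12 to 16 mm above home; 7 to 9 mm above home a hidden sprung roller catch stops it. A downward push of about 4 to 15 N takes it past; it snaps 2 to 3 mm above home and stops hard at home.
- carton: A cardboard carton 75 by 110 by 65 mm, to be left alone; origin under its centre.
- pail: A small open pail, 84 mm across and 85 mm high, to be left alone; origin under its centre.
- jar: A jar 66 mm across and 100 mm high, to be left alone; origin under its centre.
Mind the look-alikes: they are no part of the job. There is more than one size of the bracket; the job needs the middle-sized.

How it is judged:
By the outcome, as a careful person would: the job done as asked, in the order asked, and still so for the second after the job is handed in, with the robot touching nothing.
It also fails if it takes over 72 s, if anything falls off the work surface, if the arm or the gripper's body presses on something with over 40 N, if the wrist force passes 120 N, or if a joint passes its speed limit or range.

## Working session

There is one attempt and no reset: what is moved stays moved. The work goes in short steps, Python scripts to look and compute and a shell command to move; the robot and the scene stay as the last step left them, time stands still between calls to the robot, and variables do not carry over. Pictures are saved under pics/ and viewed, at most 10 in all, crops included, and the job is handed in when it is done.

```bash
mkdir -p pics; ls; cat > h.py <<'E'
import numpy as np, cv2, json
from rig import readout, capture, calibration, bot, look_for
def cloud(name, d, st=None):
    c=calibration(name); K=np.array(c["mtx"]); k1=c["k1"]
    h,w=d.shape; u,v=np.meshgrid(np.arange(w),np.arange(h))
    p=cv2.undistortPoints(np.stack([u,v],-1).reshape(-1,1,2).astype(float),K,np.array([k1,0,0,0,0.])).reshape(h,w,2)
    P=np.concatenate([p*d[...,None],d[...,None]],-1)
    if name=="wrist":
        M=np.array(c["mount"]);T=np.eye(4);T[:3,:3]=st["tcp_rot"];T[:3,3]=st["position"];T=T@M
    else: T=np.array(c["T"])
    W=P@T[:3,:3].T+T[:3,3]; W[d<=0]=np.nan
    return W
def save(n,im): cv2.imwrite(f"pics/{n}.png",cv2.cvtColor(im,cv2.COLOR_RGB2BGR))
def shot(name):
    st=readout.read_state(); im,d=capture(name); return im,cloud(name,d,st),st
E
python3 - <<'E'
from h import *
s=readout.read_state(); print({k:np.round(v,3).tolist() for k,v in s.items()})
for n in("top","side"):
    im,W,_=shot(n); save(n+"0",im); np.save(n+"0.npy",W)
    for t in("bracket","post","carton","pail","jar"):
        for r in look_for(t,n)[:5]: 
            l,tp,rr,b=[int(x) for x in r["extent"]]; print(n,t,round(r["conf"],2),[l,tp,rr,b],np.round(np.nanmedian(W[tp:b,l:rr].reshape(-1,3),0),3))
E
```

```text
pics
{'time_s': 0.0, 'joint_positions': [-79.04, 30.277, 82.157, 0.0, 67.688, -10.228], 'qvel': [-0.094, -0.012, 0.064, -0.01, 0.122, 0.075], 'tau': [0.002, -44.004, -17.66, 0.063, 0.058, -0.0], 'position': [0.226, -0.582, 0.291], 'tcp_rot': [[0.932, 0.361, -0.0], [0.361, -0.932, 0.002], [0.0, -0.002, -1.0]], 'force': [-1.053, 0.181, 0.53], 'moment': [0.009, 0.01, -0.015], 'grasp_force': 0.0, 'opening': 0.998}
top bracket 0.81 [239, 278, 258, 326] [0.354 0.283 0.002]
top bracket 0.65 [107, 232, 187, 315] [0.424 0.562 0.002]
top bracket 0.63 [220, 237, 290, 253] [0.504 0.27  0.017]
top post 0.56 [338, 206, 471, 270] [ 0.522 -0.114  0.005]
top carton 0.82 [378, 138, 424, 179] [ 0.748 -0.13   0.062]
top pail 0.69 [323, 138, 353, 174] [0.762 0.044 0.02 ]
top jar 0.77 [277, 140, 302, 177] [0.732 0.181 0.071]
side bracket 0.77 [305, 245, 355, 274] [0.355 0.274 0.002]
side bracket 0.73 [260, 205, 301, 265] [0.514 0.255 0.002]
side bracket 0.73 [241, 283, 288, 376] [0.414 0.557 0.002]
side post 0.63 [292, 95, 367, 191] [ 0.531 -0.117  0.004]
side post 0.3 [267, 207, 301, 267] [0.499 0.257 0.002]
side carton 0.71 [260, 115, 296, 148] [ 0.735 -0.129  0.036]
side pail 0.79 [237, 143, 261, 177] [0.749 0.058 0.05 ]
side pail 0.52 [288, 96, 370, 189] [ 0.532 -0.127  0.004]
side jar 0.76 [221, 168, 242, 201] [0.731 0.196 0.068]
side jar 0.39 [266, 209, 302, 265] [0.499 0.257 0.002]
```

```bash
python3 - <<'E'
from h import *
a=cv2.imread("pics/top0.png")[120:340,90:490]; b=cv2.imread("pics/side0.png")[80:390,200:420]
cv2.imwrite("pics/t1.png",cv2.resize(a,None,fx=2,fy=2,interpolation=2)); cv2.imwrite("pics/s1.png",cv2.resize(b,None,fx=1.9,fy=1.9,interpolation=2))
W=np.load("top0.npy")
for n,(l,t,r,b) in dict(b1=(235,270,262,330),b2=(100,228,190,320),b3=(215,232,295,258),post=(330,195,480,280)).items():
    P=W[t:b,l:r].reshape(-1,3);P=P[np.isfinite(P[:,0])]
    for lo,hi in((.009,.03),(.03,.06),(.06,.075),(.075,.1),(.1,.14),(.14,.2),(.2,.26),(.26,.3)):
        Q=P[(P[:,2]>lo)&(P[:,2]<hi)]
        if len(Q)>5:
            (c,s,ang)=cv2.minAreaRect((Q[:,:2]*1000).astype(np.float32)); print(n,lo,hi,len(Q),np.round(c),np.round(s),round(ang,1),"zmax",Q[:,2].max().round(3))
E
```

```text
b1 0.009 0.03 241 [351. 279.] [135.  21.] 14.3 zmax 0.029
b1 0.03 0.06 42 [387. 291.] [67. 14.] 8.6 zmax 0.06
b1 0.06 0.075 58 [403. 295.] [28. 17.] 19.9 zmax 0.07
b2 0.009 0.03 793 [405. 531.] [ 77. 266.] 51.7 zmax 0.03
b2 0.03 0.06 215 [425. 541.] [ 35. 249.] 52.0 zmax 0.06
b2 0.06 0.075 71 [363. 591.] [ 31. 116.] 62.6 zmax 0.075
b2 0.075 0.1 133 [355. 595.] [ 31. 105.] 65.0 zmax 0.1
b2 0.1 0.14 336 [344. 604.] [35. 70.] 53.7 zmax 0.127
b3 0.009 0.03 421 [506. 272.] [187.  25.] 86.9 zmax 0.03
b3 0.03 0.06 93 [505. 272.] [193.  22.] 86.6 zmax 0.058
b3 0.06 0.075 29 [496. 210.] [63. 14.] 80.4 zmax 0.074
b3 0.075 0.1 144 [502. 202.] [47. 24.] 86.4 zmax 0.093
post 0.009 0.03 2018 [ 572. -155.] [338. 249.] 68.5 zmax 0.03
post 0.03 0.06 68 [542. -71.] [44. 45.] 72.4 zmax 0.06
post 0.06 0.075 31 [542. -71.] [44. 45.] 70.7 zmax 0.075
post 0.075 0.1 63 [542. -70.] [42. 47.] 72.3 zmax 0.1
post 0.1 0.14 92 [538. -58.] [60. 30.] 22.5 zmax 0.14
post 0.14 0.2 801 [ 507. -155.] [226.  46.] 67.2 zmax 0.2
post 0.2 0.26 365 [523. -99.] [121.  45.] 60.9 zmax 0.26
post 0.26 0.3 448 [542. -72.] [47. 47.] 68.4 zmax 0.289
```

View pics/t1.png

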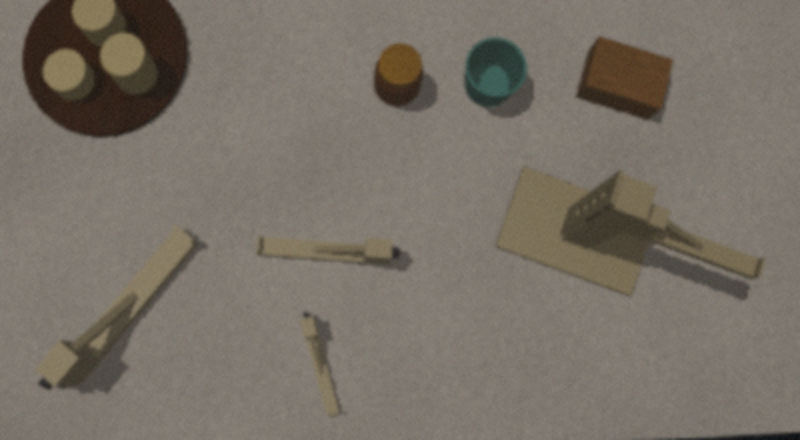

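View pics/s1.png

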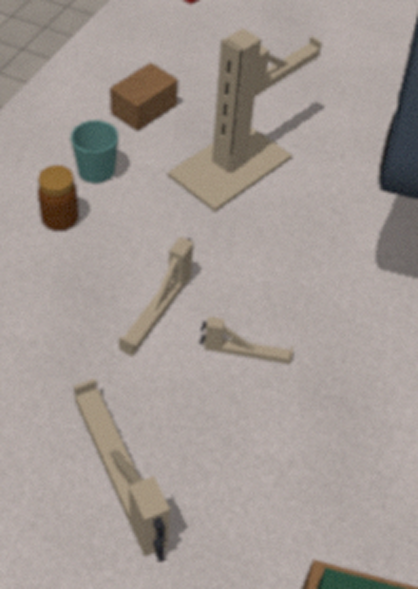

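The top view shows three loose brackets: big at left (px ~60,360), small at (320,365) and middle at (330,250) with its tabs to the right (−y world). The post is at (610,205), bare slotted face to the left (+y), pail, jar and carton behind it. In the side view the middle bracket's shoe is at about (180,260). Target is the middle one: shoe near (0.502, 0.202), yaw about −93°.

Next I raise the arm and go above it.

```bash

python3 -m pendant '[[0,0,-0.5,0,0,0,-1],[0,0,-0.5,0,0,0,-1],[0.35,-0.4,-0.5,0,0,0,-1],[0.69,-0.83,-0.5,0,0,0,-1],[0.69,-0.83,-0.5,0,0,0,-1],[0.69,-0.83,-0.5,0,0,0,-1]]' >/dev/null
python3 -m pendant '[[0.69,-0.83,0,0,0,0,-1],[0.69,-0.83,0,0,0,0,-1],[0.69,-0.83,0,0,0,0,-1],[0.69,-0.83,0,0,0,0,-1],[0.69,-0.83,0,0,0,0,-1],[0.69,-0.83,0,0,0,0,-1]]' >/dev/null
python3 -m pendant '[[0.69,-0.83,0,0,0,0,-1],[0.69,-0.83,0,0,0,0,-1],[0.69,-0.83,0,0,0,0,-1],[0.69,-0.83,0,0,0,0,-1],[0.69,-0.83,0,0,0,0,-1],[0.69,-0.83,0,0,0,0,-1]]'
python3 -m pendant '[[0.69,-0.83,0,0,0,-0.364,-1],[0.69,-0.83,0,0,0,-0.364,-1],[0.69,-0.83,0,0,0,-0.364,-1],[0.69,-0.83,0,0,0,-0.364,-1],[0.69,-0.83,0,0,0,-0.364,-1],[0.69,-0.83,0,0,0,-0.364,-1],[0.69,-0.83,0,0,0,-0.364,-1],[0.69,-0.83,0,0,0,-0.364,-1]]'
python3 -m pendant '[[0,0,0,0,0,0,-1],[0,0,0,0,0,0,-1],[0,0,0,0,0,0,-1]]'
python3 - <<'E'
from h import *
c=calibration("wrist"); print(np.round(c["mount"],3),np.round(c["mtx"],0))
s=readout.read_state(); print({k:np.round(v,3).tolist() for k,v in s.items()})
im,W,s=shot("wrist"); save("w0",im); np.save("w0.npy",W)
P=W.reshape(-1,3);P=P[np.isfinite(P[:,0])]
P=P[(abs(P[:,0]-.505)<.06)&(P[:,1]>.14)&(P[:,1]<.4)]
for lo,hi in((.01,.03),(.03,.06),(.06,.08),(.08,.1)):
    Q=P[(P[:,2]>lo)&(P[:,2]<hi)]
    if len(Q)>5:
        (q,sz,ang)=cv2.minAreaRect((Q[:,:2]*1000).astype(np.float32)); print(lo,hi,len(Q),np.round(q,1),np.round(sz,1),round(ang,1),np.median(Q[:,2]).round(4), np.round(Q.min(0),3),np.round(Q.max(0),3))
E
```

```text
time_s: 2.4
position: [0.4279, 0.017, 0.3923]
tcp_rot: [[0.931, 0.365, 0.001], [0.365, -0.931, -0.0], [0.001, 0.001, -1.0]]
force: [-1.2, 0.8, -0.5]
opening: 1.0
grasp_force: 0.0
time_s: 3.2
position: [0.4969, 0.2187, 0.3919]
tcp_rot: [[0.055, 0.999, -0.0], [0.999, -0.055, -0.001], [-0.001, 0.0, -1.0]]
force: [0.7, -0.3, -0.4]
opening: 1.003
grasp_force: 0.0
time_s: 3.5
position: [0.4961, 0.2198, 0.3922]
tcp_rot: [[0.06, 0.998, 0.0], [0.998, -0.06, -0.0], [-0.0, 0.0, -1.0]]
force: [-0.1, -0.8, 0.1]
opening: 0.994
grasp_force: 0.0
[[ 0.    -0.952 -0.305  0.084]
 [ 1.     0.     0.    -0.001]
 [-0.    -0.305  0.952 -0.091]
 [ 0.     0.     0.     1.   ]] [[307.   0. 283.]
 [  0. 307. 211.]
 [  0.   0.   1.]]
{'time_s': 3.5, 'joint_positions': [12.093, 17.739, 86.385, -0.015, 75.873, 15.551], 'qvel': [0.598, -0.042, 0.05, 0.082, 0.023, -0.289], 'tau': [-0.093, -35.441, -19.571, 0.073, 0.013, 0.004], 'position': [0.496, 0.22, 0.392], 'tcp_rot': [[0.06, 0.998, 0.0], [0.998, -0.06, -0.0], [-0.0, 0.0, -1.0]], 'force': [-0.079, -0.836, 0.059], 'moment': [-0.038, -0.109, -0.025], 'grasp_force': 0.0, 'opening': 0.994}
0.01 0.03 1494 [504. 295.] [145.2  24.2] 86.9 0.0171 [0.488 0.222 0.014] [0.52  0.367 0.03 ]
0.03 0.06 234 [504. 295.] [145.2  23.5] 86.9 0.0425 [0.488 0.222 0.03 ] [0.519 0.368 0.06 ]
0.06 0.08 162 [497.3 212.4] [62.8 22.6] 73.9 0.0711 [0.489 0.18  0.06 ] [0.512 0.244 0.08 ]
0.08 0.1 446 [499.2 206.2] [33.8 22.9] 86.9 0.085 [0.487 0.189 0.08 ] [0.511 0.223 0.087]
```

View pics/w0.png

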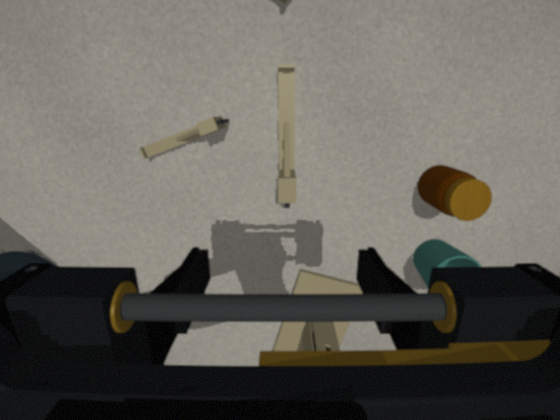

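The wrist view shows the middle bracket at (287,65)–(287,200), aligned with the tool, and the shoe top at (287,190). A vertical gripper body would hit the post, so I will grip with the tool leaning back 27° from it, on the rear of the shoe at x = −24, z = 55 mm.

```bash

python3 -m pendant '[[0.318,0.018,0.25,0,-0.05,0,-1],[0.318,0.018,0.5,0,-0.1,0,-1],[0.318,0.018,0.75,0,-0.15,0,-1],[0.318,0.018,1,0,-0.15,0,-1],[0.318,0.018,1,0,-0.15,0,-1],[0.318,0.018,1,0,-0.15,0,-1],[0.318,0.018,1,0,-0.15,0,-1],[0.318,0.018,1,0,-0.15,0,-1]]'
python3 - <<'E'
from h import *
im,W,s=shot("wrist"); save("w1",im)
P=W.reshape(-1,3);P=P[np.isfinite(P[:,0])]
P=P[(abs(P[:,0]-.505)<.04)&(P[:,1]>.14)&(P[:,1]<.4)]
for lo,hi in((.01,.03),(.08,.1)):
    Q=P[(P[:,2]>lo)&(P[:,2]<hi)]
    if len(Q)>5:
        (q,sz,ang)=cv2.minAreaRect((Q[:,:2]*1000).astype(np.float32)); print(lo,hi,len(Q),np.round(q,1),np.round(sz,1),round(ang,1),np.median(Q[:,2]).round(4), np.round(Q.min(0),3),np.round(Q.max(0),3))
R=np.array(s["tcp_rot"]);p=np.array(s["position"])
bx=np.array([-.054,-.9985,0]);c=np.array([.4992,.2062,0]);G=c-0.007*bx+[0,0,.055]
print("tool-axes shift/200mm",(R.T@(G-R[:,2]*.051-p))/.2,s["joint_positions"])
E
```

```text
time_s: 4.35
position: [0.5042, 0.2843, 0.1945]
tcp_rot: [[0.054, 0.998, -0.023], [0.89, -0.058, -0.452], [-0.452, 0.004, -0.892]]
force: [0.5, 0.3, -0.1]
opening: 0.999
grasp_force: 0.0
0.01 0.03 5394 [504.3 294.2] [145.6  24.2] 86.8 0.0171 [0.488 0.221 0.014] [0.52  0.367 0.03 ]
0.08 0.1 944 [499.4 205.8] [36.3 24. ] 86.9 0.085 [0.487 0.188 0.08 ] [0.512 0.224 0.087]
tool-axes shift/200mm [-0.0025397  -0.0054026   0.52802114] [ 27.52794883  40.0837268   85.18820551 -24.38250624  70.84169625
  42.30946091]
```

```bash

python3 -m pendant '[[-0.002,-0.005,0.2,0,0,0,-1],[-0.002,-0.005,0.38,0,0,0,-1],[-0.002,-0.005,0.48,0,0,0,-1],[-0.002,-0.005,0.525,0,0,0,-1],[-0.002,-0.005,0.525,0,0,0,-1],[-0.002,-0.005,0.525,0,0,0,-1]]'
python3 -m pendant '[[0,0,0,0,0,0,1],[0,0,0,0,0,0,1],[0,0,0,0,0,0,1],[0,0,0,0,0,0,1],[0,0,0,0,0,0,1],[0,0,0,0,0,0,1],[0,0,0,0,0,0,1]]'
```

```text
time_s: 5.0
position: [0.5004, 0.2368, 0.1004]
tcp_rot: [[0.053, 0.998, -0.023], [0.89, -0.057, -0.452], [-0.453, 0.003, -0.892]]
force: [0.2, 0.0, 0.5]
opening: 1.001
grasp_force: 0.0
time_s: 5.7
position: [0.4991, 0.2362, 0.0988]
tcp_rot: [[0.051, 0.998, -0.026], [0.89, -0.057, -0.453], [-0.454, -0.0, -0.891]]
force: [0.4, 0.1, -0.8]
opening: 0.448
grasp_force: 0.0
```

```bash

python3 -m pendant '[[0,0,0,0,0,0,1],[0,0,0,0,0,0,1],[0,0,0,0,0,0,1],[0,0,0,0,0,0,1],[0,0,0,0,0,0,1],[0,0,0,0,0,0,1],[0,0,0,0,0,0,1],[0,0,0,0,0,0,1]]'
python3 -m pendant '[[-0.02,0,-0.04,0,0,0,1],[-0.07,0,-0.134,0,0,0,1],[-0.14,0,-0.268,0,0,0,1],[-0.225,0,-0.446,0,0,0,1],[-0.34,0,-0.67,0,0,0,1],[-0.45,0,-0.89,0,0,0,1],[-0.45,0,-0.89,0,0,0,1],[-0.45,0,-0.89,0,0,0,1]]'
python3 - <<'E'
from h import *
im,W,s=shot("wrist"); save("w2",im); np.save("w2.npy",W); im,W,_=shot("side"); save("s2",im)
im,W,_=shot("top"); np.save("t2.npy",W)
a=cv2.imread("pics/s2.png")[60:310,190:430]; b=cv2.imread("pics/w2.png")
cv2.imwrite("pics/v2.png",np.hstack([cv2.resize(a,(400,417)),cv2.resize(b,(400,300+117))]))
E
```

```text
time_s: 6.5
position: [0.4994, 0.2363, 0.099]
tcp_rot: [[0.051, 0.998, -0.025], [0.89, -0.057, -0.453], [-0.454, 0.001, -0.891]]
force: [2.9, 0.2, 1.7]
opening: 0.275
grasp_force: 29.9
time_s: 7.3
position: [0.4981, 0.237, 0.2989]
tcp_rot: [[0.051, 0.998, -0.027], [0.89, -0.058, -0.452], [-0.452, -0.0, -0.892]]
force: [-0.5, 0.5, -3.8]
opening: 0.272
grasp_force: 29.9
```

View pics/v2.png

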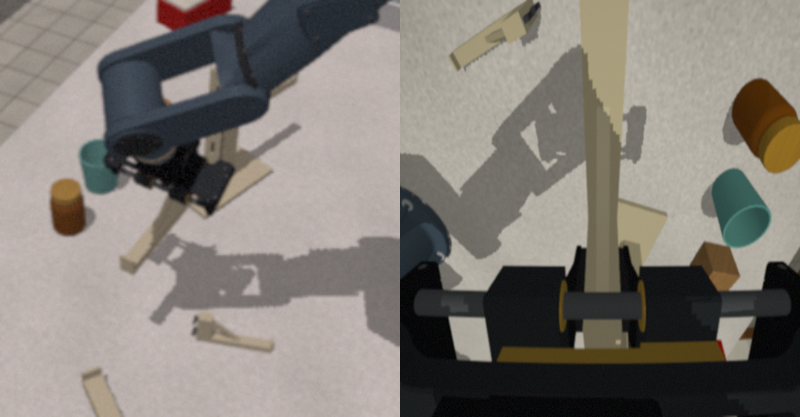

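Grasped and lifted: side view shows the bracket held at (150,240) and its arm level, and the wrist view shows it centred between the fingers. Next I measure the post and the bracket's pose in the tool.

```bash
python3 - <<'E'
from h import *
rng=np.random.default_rng(0)
for n in("top0","side0"):
    W=np.load(n+".npy");P=W.reshape(-1,3);P=P[np.isfinite(P[:,0])]
    P=P[(abs(P[:,0]-.542)<.06)&(abs(P[:,1]+.07)<.06)]
    T=P[P[:,2]>.278]
    if len(T)>5:
        q,sz,a=cv2.minAreaRect((T[:,:2]*1000).astype(np.float32));print(n,"top",len(T),np.round(q,1),np.round(sz,1),round(a,1),np.median(T[:,2]))
    F=P[(P[:,2]>.03)&(P[:,2]<.27)]
    best=None
    for ang in np.arange(55,85,.5):
        nrm=np.array([np.cos(np.radians(ang)),np.sin(np.radians(ang))]);pr=F[:,:2]@nrm
        h,e=np.histogram(pr,bins=np.arange(-.05,.3,.003)); 
        i=h.argmax(); 
        if best is None or h[i]>best[0]: best=(h[i],ang,e[i]+.0015)
    _,ang,d=best; 
    nrm=np.array([np.cos(np.radians(ang)),np.sin(np.radians(ang))]); S=F[abs(F[:,:2]@nrm-d)<.006]
    for _ in range(5):
        m=S[:,:2].mean(0); u,s,v=np.linalg.svd(S[:,:2]-m,full_matrices=False); nn=v[1]*np.sign(v[1]@nrm); S=F[abs((F[:,:2]-m)@nn)<.004]
    t=np.array([-nn[1],nn[0]]); r=(S[:,:2]-[.542,-.072])@t
    print(n,"front n",np.degrees(np.arctan2(nn[1],nn[0])),"dist from(542,-72)",(m-[.542,-.072])@nn,len(S),"lateral",np.percentile(r,[1,99]), best)
    # foot
    W2=W.reshape(-1,3);W2=W2[np.isfinite(W2[:,0])]
    f=W2[(abs(W2[:,2]-.012)<.003)&(abs(W2[:,0]-.542)<.13)&(abs(W2[:,1]+.07)<.13)]
    q,sz,a=cv2.minAreaRect((f[:,:2]*1000).astype(np.float32));print("foot",len(f),np.round(q,1),np.round(sz,1),round(a,1))
# bracket in hand
s=readout.read_state(); print(s["position"])
W=np.load("w2.npy");P=W.reshape(-1,3);P=P[np.isfinite(P[:,0])]
P=P[(abs(P[:,0]-.505)<.06)&(P[:,1]>.18)&(P[:,1]<.42)&(P[:,2]>.17)]
y=np.array([.998,-.058]);bx=-np.array([.058,.998])
r=(P[:,:2]-[.4981,.237])@y; l=(P[:,:2]-[.4981,.237])@bx
for lo in np.arange(-.15,.06,.02):
    k=(abs(l-lo)<.01)&(abs(r)<.02); 
    if k.sum()>10: print(round(lo,3),k.sum(),"z",np.percentile(P[k,2],[5,30,50,90]).round(4),"lat",np.percentile(r[k],[1,99]).round(4))
E
```

```text
top0 top 378 [540.7 -71.7] [46.3 45.2] 68.1 0.28420999620498066
top0 front n 74.85559057791508 dist from(542,-72) 0.020890124208214685 332 lateral [-0.02440175  0.02174005] (np.int64(244), np.float64(71.5), np.float64(0.12550000000000014))
foot 1605 [539.2 -69.9] [200.2 123.6] 70.7
side0 top 144 [539.5 -69.6] [47.1 47.8] 70.6 0.2836478891965614
side0 front n 72.93787491950529 dist from(542,-72) 0.0217820111405329 597 lateral [-0.02275329  0.02452061] (np.int64(312), np.float64(71.5), np.float64(0.12550000000000014))
foot 833 [534.4 -77.1] [224.9 123.3] 70.4
[0.49747288 0.236329   0.29604042]
-0.09 3312 z [0.2159 0.2167 0.2171 0.218 ] lat [-0.0119  0.0117]
-0.07 2979 z [0.216  0.2167 0.217  0.2178] lat [-0.0119  0.0115]
-0.05 10401 z [0.2167 0.3021 0.3223 0.3276] lat [-0.0197  0.0196]
-0.03 12464 z [0.2171 0.298  0.304  0.3184] lat [-0.0196  0.0196]
-0.01 2329 z [0.2165 0.2176 0.2541 0.2969] lat [-0.0178  0.016 ]
0.01 5743 z [0.2172 0.2467 0.2599 0.2847] lat [-0.0193  0.0191]
0.03 648 z [0.2322 0.2847 0.2849 0.2853] lat [-0.0187  0.018 ]
```

```bash
cat >> h.py <<'E'
def rect(name,im,cen=(.540,-.0705),yaw=-109.4,y0=-.035,y1=.035,z0=.06,z1=.29,s=.0005):
    c=calibration(name);T=np.linalg.inv(np.array(c["T"]));a=np.radians(yaw)
    x=np.array([np.cos(a),np.sin(a),0]);y=np.array([-x[1],x[0],0])
    Y,Z=np.meshgrid(np.arange(y0,y1,s),np.arange(z1,z0,-s))
    P=np.array([*cen,0])-.022*x+Y[...,None]*y+Z[...,None]*[0,0,1]
    q=(P.reshape(-1,3)@T[:3,:3].T+T[:3,3])
    uv,_=cv2.projectPoints(q,np.zeros(3),np.zeros(3),np.array(c["mtx"]),np.array([c["k1"],0,0,0,0.]))
    uv=uv.reshape(*Y.shape,2).astype(np.float32)
    return cv2.remap(im,uv[...,0],uv[...,1],cv2.INTER_CUBIC)
E
python3 - <<'E'
from h import *
o=[]
for n in("top","side"):
    im=cv2.imread(f"pics/{n}0.png"); r=rect(n,im); o.append(r)
    g=r.astype(float).mean(2)
    for k in(85,130,175,220):
        i0=int((290-k-27)/.5);i1=int((290-k-3)/.5); p=cv2.GaussianBlur(g[i0:i1].mean(0)[None],(9,1),0)[0]
        yy=np.arange(len(p))*.5-35
        m=abs(yy)<17; j=np.where(m)[0][p[m].argmin()]
        base=np.percentile(p[m],70); w=np.clip(base-p,0,None)*(abs(yy-yy[j])<7); print(n,k,"min",yy[j],"centroid",round((w*yy).sum()/w.sum(),2),"contrast",round(base-p[j],1))
    # vertical position of slots
v=np.hstack(o); cv2.imwrite("pics/r0.png",cv2.resize(v,None,fx=1.25,fy=1.25,interpolation=2))
E
```

```text
top 85 min -14.5 centroid -14.84 contrast 8.5
top 130 min -13.5 centroid -13.74 contrast 7.0
top 175 min -16.5 centroid -17.97 contrast 15.8
top 220 min -16.5 centroid -18.41 contrast 12.3
side 85 min 2.0 centroid 2.01 contrast 30.0
side 130 min 2.0 centroid 1.85 contrast 34.9
side 175 min 2.0 centroid 2.07 contrast 34.1
side 220 min 1.5 centroid 1.8 contrast 34.1
```

View pics/r0.png

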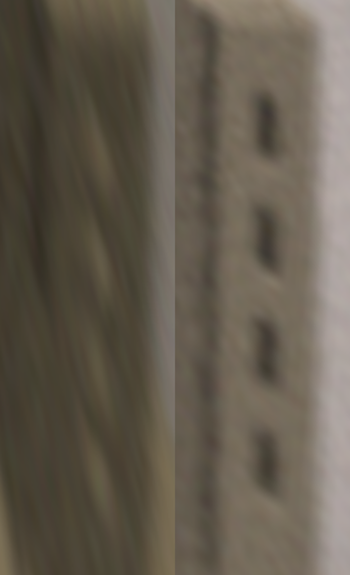

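The rectified side view (right panel) shows four dark slots at column about 265, i.e. y about +1 to +2 mm from the estimated post centre. I move to 60 mm in front of the face.

```bash

python3 -m pendant '[[-0.12,0.08,0.09,0.007,0,0.0135,1],[-0.245,0.162,0.18,0.0137,0,0.027,1],[-0.37,0.244,0.27,0.02,0,0.04,1],[-0.49,0.325,0.36,0.0273,0,0.054,1],[-0.61,0.41,0.45,0.034,0,0.067,1],[-0.735,0.487,0.541,0.041,0,0.081,1],[-0.735,0.487,0.541,0.041,0,0.081,1],[-0.735,0.487,0.541,0.041,0,0.081,1]]'
cat > q.py <<'E'
from h import *
a=np.radians(-109.4); x=np.array([np.cos(a),np.sin(a),0]);y=np.array([-x[1],x[0],0])
s=readout.read_state();R=np.array(s["tcp_rot"]);p=np.array(s["position"])
o=p+.0472*x-np.array([0,0,.099]); h=np.array([.540,-.0705,.155])-.022*x
print("bracket in home frame mm:",np.round(1000*np.array([(o-h)@x,(o-h)@y,o[2]-h[2]]),1))
print("tilt",np.degrees(np.arcsin(R[2,0])).round(2),"ty yaw",np.degrees(np.arctan2(R[1,1],R[0,1])).round(2),"roll",np.degrees(np.arcsin(R[2,1])).round(2),"t",s["time_s"])
print("tool shift for 1mm of x,y,z (per 200):",np.round(R.T@np.stack([x,y,[0,0,1]],1)*.005,4).T.tolist())
f=np.array(s["force"]);print("force x,y,z",np.round([f@x,f@y,f[2]],1),"moment",np.round(s["moment"],2))
E
python3 -m pendant '[[0,0,0,0,0,0,1],[0,0,0,0,0,0,1]]' >/dev/null
python3 q.py; python3 - <<'E'
from h import *
for n in("side","top"):
    im,W,_=shot(n); save(n+"3",im); np.save(n+"3.npy",W)
a=cv2.imread("pics/side3.png")[80:240,230:410]; b=cv2.imread("pics/top3.png")[170:300,280:480]
cv2.imwrite("pics/v3.png",np.hstack([cv2.resize(a,(400,356),interpolation=2),cv2.resize(b,(400,356),interpolation=2)]))
E
```

```text
time_s: 8.25
position: [0.5851, 0.0506, 0.2661]
tcp_rot: [[0.299, 0.941, -0.158], [0.839, -0.338, -0.427], [-0.455, -0.005, -0.89]]
force: [-0.3, 0.2, -4.0]
opening: 0.275
grasp_force: 29.9
bracket in home frame mm: [-62.    1.9  14.1]
tilt -27.01 ty yaw -19.54 roll -0.05 t 8.45
tool shift for 1mm of x,y,z (per 200): [[-0.0045, 0.0, 0.0023], [0.0, 0.005, -0.0], [-0.0023, -0.0, -0.0045]]
force x,y,z [ 0.1  0.6 -3.7] moment [ 0.42 -0.21  0.03]
```

View pics/v3.png

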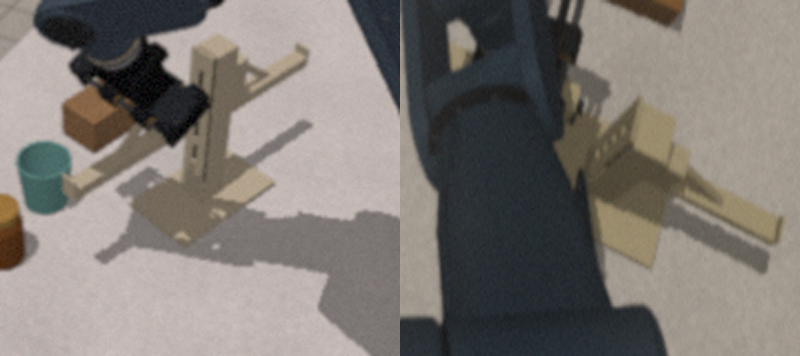

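Side view: bracket held at (120,150) in front of the slotted face at (200,120), upright and aimed at it; the top view agrees. Now I advance.

```bash

python3 -m pendant '[[-0.06,0,0.03,0,0,0,1],[-0.12,0,0.06,0,0,0,1],[-0.17,0,0.087,0,0,0,1],[-0.196,0,0.1,0,0,0,1],[-0.196,0,0.1,0,0,0,1],[-0.196,0,0.1,0,0,0,1]]' >/dev/null; python3 q.py
python3 -m pendant '[[-0.009,0,0.0046,0,0,0,1],[-0.018,0,0.0092,0,0,0,1],[-0.018,0,0.0092,0,0,0,1]]' >/dev/null;python3 q.py | grep -v tool
python3 -m pendant '[[-0.0045,0,0.0023,0,0,0,1],[-0.009,0,0.0046,0,0,0,1],[-0.009,0,0.0046,0,0,0,1]]' >/dev/null;python3 q.py | grep -v tool
```

```text
bracket in home frame mm: [-16.8   3.   14.7]
tilt -26.96 ty yaw -19.68 roll 0.06 t 9.15
tool shift for 1mm of x,y,z (per 200): [[-0.0045, 0.0, 0.0023], [0.0, 0.005, -0.0], [-0.0023, 0.0, -0.0045]]
force x,y,z [ 0.6 -0.1 -4.3] moment [ 0.48 -0.21 -0.01]
bracket in home frame mm: [-13.1   2.7  14.6]
tilt -27.0 ty yaw -19.62 roll 0.03 t 9.45
force x,y,z [ 0.3 -0.2 -3.3] moment [ 0.46 -0.28  0.03]
bracket in home frame mm: [-11.5   2.8  14.6]
tilt -26.92 ty yaw -19.63 roll 0.06 t 9.75
force x,y,z [-2.2 -0.3 -2.7] moment [ 0.73 -0.31 -0.04]
```

```bash

python3 -m pendant '[[-0.0045,0,0.0023,0,0,0,1],[-0.0045,0,0.0023,0,0,0,1],[-0.0045,0,0.0023,0,0,0,1]]' >/dev/null;python3 q.py | grep -v tool; python3 - <<'E'
from h import *
im,W,_=shot("top"); save("top4",im)
b=cv2.imread("pics/top4.png")[190:260,350:430]; c=calibration("top"); print(np.round(np.array(c["T"])[:3,3],2), np.round(np.array(calibration("side")["T"])[:3,3],2))
im,W,_=shot("side"); save("side4",im); a=cv2.imread("pics/side4.png")[80:180,280:380]
cv2.imwrite("pics/v4.png",np.hstack([cv2.resize(a,(400,400),interpolation=2),cv2.resize(b,(400,400),interpolation=2)]))
E
```

```text
bracket in home frame mm: [-11.1   2.8  14.6]
tilt -26.85 ty yaw -19.62 roll 0.09 t 10.05
force x,y,z [-5.1 -0.6 -3.1] moment [ 1.21 -0.42 -0.07]
[0.35 0.24 1.33] [0.13 1.01 1.12]
```

View pics/v4.png

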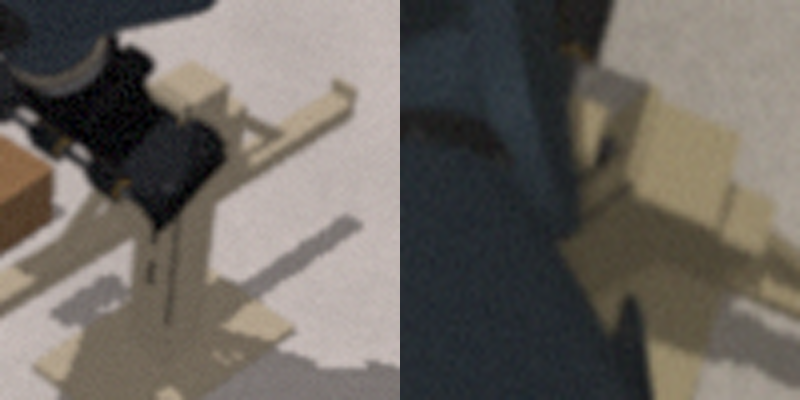

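Tabs touch the strip, with contact at about −11 mm and 5 N, so the slot is slightly off to the side. The side camera's 40° obliquity puts the true slot about 1–2 mm further to +y, so I slide that way under light pressure.

```bash

python3 -m pendant '[[0.0012,0.0035,0.0022,0,0,0,1],[0.0012,0.005,0.0022,0,0,0,1],[0.0012,0.005,0.0022,0,0,0,1]]' >/dev/null;python3 q.py | grep -v t
python3 -m pendant '[[0,0.0035,0,0,0,0,1],[0,0.005,0,0,0,0,1],[0,0.005,0,0,0,0,1]]' >/dev/null;python3 q.py | grep -E 'fra|for'
```

```text
bracket in home frame mm: [-9.7  4.8 14. ]
tool shift for 1mm of x,y,z (per 200): [[-0.0045, 0.0, 0.0023], [0.0, 0.005, -0.0], [-0.0023, 0.0, -0.0045]]
force x,y,z [-0.5 -0.4 -3.1] moment [ 0.49 -0.24  0.05]
```

```bash

python3 -m pendant '[[0,0.0035,0,0,0,0,1],[0,0.005,0,0,0,0,1],[0,0.005,0,0,0,0,1]]' >/dev/null;python3 q.py | grep -E 'fra|force'
```

```text
bracket in home frame mm: [-10.    5.8  14.1]
force x,y,z [-0.2  0.9 -3.1] moment [ 0.45 -0.21 -0.02]
```

The tabs dropped in: force went to zero and x advanced. I back off 0.6 mm sideways and push in.

```bash

python3 -m pendant '[[0,-0.003,0,0,0,0,1],[-0.007,-0.003,0.0035,0,0,0,1],[-0.0135,-0.003,0.007,0,0,0,1],[-0.0135,-0.003,0.007,0,0,0,1]]' >/dev/null;python3 q.py | grep -E 'fra|force'
python3 -m pendant '[[-0.007,0,0.0035,0,0,0,1],[-0.0135,0,0.007,0,0,0,1],[-0.0135,0,0.007,0,0,0,1]]' >/dev/null;python3 q.py | grep -E 'fra|force'
```

```text
bracket in home frame mm: [-6.8  5.1 14.1]
force x,y,z [ 0.1  0.5 -3.8] moment [ 0.46 -0.21  0.05]
bracket in home frame mm: [-3.7  5.1 14.1]
force x,y,z [-0.3 -0.4 -3.5] moment [ 0.48 -0.16  0.02]
```

```bash

python3 -m pendant '[[-0.007,0,0.0035,0,0,0,1],[-0.0113,0,0.0058,0,0,0,1],[-0.0113,0,0.0058,0,0,0,1]]' >/dev/null;python3 q.py | grep -E 'fra|force'
python3 -m pendant '[[-0.0045,0,0.0023,0,0,0,1],[-0.0045,0,0.0023,0,0,0,1],[-0.0045,0,0.0023,0,0,0,1]]' >/dev/null;python3 q.py | grep -E 'fra|force|yaw'
```

```text
bracket in home frame mm: [-1.2  5.1 14.1]
force x,y,z [ 0.  -0.2 -2.5] moment [ 0.44 -0.26  0.02]
bracket in home frame mm: [-0.4  5.1 14.1]
tilt -26.99 ty yaw -19.63 roll 0.04 t 12.35
force x,y,z [-0.2 -0.3 -3.8] moment [ 0.4 -0.2 -0. ]
```

```bash

python3 -m pendant '[[-0.0045,0,0.0023,0,0,0,1],[-0.0045,0,0.0023,0,0,0,1],[-0.0045,0,0.0023,0,0,0,1]]' >/dev/null;python3 q.py | grep -E 'fra|force'
python3 -m pendant '[[-0.0045,0,0.0023,0,0,0,1],[-0.0045,0,0.0023,0,0,0,1],[-0.0045,0,0.0023,0,0,0,1]]' >/dev/null;python3 q.py | grep -E 'fra|force|yaw'
```

```text
bracket in home frame mm: [ 0.5  5.1 14.1]
force x,y,z [-0.9  0.4 -3.8] moment [ 0.57 -0.27  0.02]
bracket in home frame mm: [ 0.6  5.1 14.2]
tilt -26.87 ty yaw -19.62 roll 0.08 t 12.95
force x,y,z [-4.8 -1.  -2.4] moment [ 0.99 -0.32 -0.03]
```

Flush contact with the face. I relieve most of the pressure and start down.

```bash

python3 -m pendant '[[0.003,0,-0.0015,0,0,0,1],[0.0076,0,0.003,0,0,0,1],[0.0122,0,0.012,0,0,0,1],[0.0122,0,0.012,0,0,0,1]]' >/dev/null;python3 q.py | grep -E 'fra|force'
python3 -m pendant '[[0.0023,0,0.0045,0,0,0,1],[0.0046,0,0.009,0,0,0,1],[0.0046,0,0.009,0,0,0,1]]' >/dev/null;python3 q.py | grep -E 'fra|force|yaw'
```

```text
bracket in home frame mm: [ 0.5  5.4 10.6]
force x,y,z [-2.5  0.6 -3.6] moment [ 0.74 -0.42  0.11]
bracket in home frame mm: [0.5 5.3 8.9]
tilt -26.99 ty yaw -19.62 roll 0.07 t 13.65
force x,y,z [-3.2  0.5 -2.2] moment [ 0.7  -0.41  0.05]
```

```bash

python3 -m pendant '[[0.0023,0,0.0045,0,0,0,1],[0.0046,0,0.009,0,0,0,1],[0.0046,0,0.009,0,0,0,1]]' >/dev/null;python3 q.py | grep -E 'fra|force'
python3 -m pendant '[[0.0023,0,0.0045,0,0,0,1],[0.0023,0,0.0045,0,0,0,1]]' >/dev/null;python3 q.py | grep -E 'fra|force|yaw'
```

```text
bracket in home frame mm: [0.1 5.4 7.5]
force x,y,z [-4.6 -0.3  3.3] moment [ 0.78 -0.29 -0.07]
bracket in home frame mm: [-0.3  5.4  6.2]
tilt -26.88 ty yaw -19.63 roll 0.13 t 14.15
force x,y,z [-5.5 -1.   0.9] moment [ 0.96 -0.35 -0.08]
```

```bash

python3 -m pendant '[[0.0023,0,0.0045,0,0,0,1],[0.0023,0,0.0045,0,0,0,1]]' >/dev/null;python3 q.py | grep -E 'fra|force'
python3 -m pendant '[[0.0023,0,0.0045,0,0,0,1],[0.0023,0,0.0045,0,0,0,1]]' >/dev/null;python3 q.py | grep -E 'fra|force|yaw'
python3 - <<'E'
from h import *
im,W,s=shot("wrist"); save("w5",im)
P=W.reshape(-1,3);P=P[np.isfinite(P[:,0])]
a=np.radians(-109.4); x=np.array([np.cos(a),np.sin(a)]);y=np.array([-x[1],x[0]])
p=np.array(s["position"]);l=(P[:,:2]-p[:2])@x;r=(P[:,:2]-p[:2])@y
for lo in np.arange(-.15,-.05,.01):
    k=(abs(l-lo)<.005)&(abs(r)<.012)&(P[:,2]>.12)&(P[:,2]<.3); print(round(lo,3),k.sum(),np.percentile(P[k,2],[10,30,50]).round(4), np.percentile(r[k],[1,99]).round(4)) if k.sum()>20 else 0
print(p)
E
```

```text
bracket in home frame mm: [-0.3  5.4  4.8]
force x,y,z [-4.7  0.3 -0.8] moment [ 1.04 -0.46 -0.03]
bracket in home frame mm: [-0.2  5.4  3.4]
tilt -26.86 ty yaw -19.62 roll 0.1 t 14.55
force x,y,z [-5.7  0.3 -1.3] moment [ 1.27 -0.61  0.09]
-0.1 298 [0.1749 0.1755 0.1759] [-0.0115  0.0117]
-0.09 2042 [0.1748 0.1754 0.1758] [-0.0115  0.0118]
-0.08 1741 [0.1749 0.1753 0.1757] [-0.0115  0.0118]
-0.07 1479 [0.1749 0.1754 0.1757] [-0.0115  0.0117]
-0.06 1280 [0.1749 0.1755 0.1758] [-0.0116  0.0116]
[ 0.56810729 -0.00680606  0.257443  ]
```

Bracket stays level and is about 3 mm above home, no slip. I keep going to the hard stop.

```bash

python3 -m pendant '[[0.0023,0,0.0045,0,0,0,1],[0.0046,0,0.009,0,0,0,1],[0.0046,0,0.009,0,0,0,1]]' >/dev/null;python3 q.py | grep -E 'fra|force'
python3 -m pendant '[[0.0023,0,0.0045,0,0,0,1],[0.0023,0,0.0045,0,0,0,1]]' >/dev/null;python3 q.py | grep -E 'fra|force'
python3 -m pendant '[[0.0023,0,0.0045,0,0,0,1],[0.0023,0,0.0045,0,0,0,1]]' >/dev/null;python3 q.py | grep -E 'fra|force|yaw'
```

```text
bracket in home frame mm: [0.5 5.1 0.7]
force x,y,z [-3.6  2.2 -7.7] moment [ 1.35 -0.89  0.2 ]
bracket in home frame mm: [0.5 5.1 0.3]
force x,y,z [-4.4  1.2 -7.7] moment [ 1.26 -0.76  0.21]
bracket in home frame mm: [ 0.5  5.1 -0. ]
tilt -27.0 ty yaw -19.63 roll 0.05 t 15.3
force x,y,z [-4.3  0.6 -3.9] moment [ 1.09 -0.64  0.11]
```

It snapped, the catch pulling the bracket down ahead of the tool. A firm but gentle press confirms the hard stop.

```bash

python3 -m pendant '[[0.0023,0,0.0045,0,0,0,1],[0.0023,0,0.0045,0,0,0,1]]' >/dev/null;python3 q.py | grep -E 'fra|force'
python3 -m pendant '[[0.0023,0,0.0045,0,0,0,1],[0.0023,0,0.0045,0,0,0,1]]' >/dev/null;python3 q.py | grep -E 'fra|force'
python3 -m pendant '[[0.0023,0,0.0045,0,0,0,1],[0.0023,0,0.0045,0,0,0,1]]' >/dev/null;python3 q.py | grep -E 'fra|force|yaw'
```

```text
bracket in home frame mm: [ 0.5  5.1 -0.1]
force x,y,z [-5.6 -0.2  0.2] moment [ 0.97 -0.33  0.04]
bracket in home frame mm: [ 0.4  5.2 -0.2]
force x,y,z [-5.8 -1.4  5.3] moment [ 0.8  -0.06 -0.09]
bracket in home frame mm: [ 0.4  5.1 -0.3]
tilt -27.1 ty yaw -19.65 roll 0.15 t 15.9
force x,y,z [-6.2 -2.6  8.6] moment [ 0.74  0.13 -0.13]
```

Hard stop confirmed at home height. Now I relax the arm, open and withdraw along the tool axis.

```bash

python3 -m pendant '[[-0.0012,0.002,-0.0115,0,0,0,1],[-0.0012,0.002,-0.0115,0,0,0,1]]' >/dev/null;python3 q.py | grep -E 'fra|force'
python3 -m pendant '[[0,0,0,0,0,0,-0.6],[0,0,0,0,0,0,-0.6],[0,0,0,0,0,0,-0.6],[0,0,0,0,0,0,-0.6],[0,0,0,0,0,0,-0.6],[0,0,0,0,0,0,-0.6],[0,0,0,0,0,0,-0.6],[0,0,0,0,0,0,-0.6]]'; python3 q.py | grep -E 'force'
python3 -m pendant '[[0,0,-0.03,0,0,0,-0.6],[0,0,-0.1,0,0,0,-0.6],[0,0,-0.25,0,0,0,-0.6],[0,0,-0.4,0,0,0,-0.6],[0,0,-0.6,0,0,0,-0.6],[0,0,-0.75,0,0,0,-0.6],[0,0,-0.75,0,0,0,-0.6]]'
python3 -m pendant '[[0.1,0,-0.2,0,0,0,-0.6],[0.2,0,-0.4,0,0,0,-0.6],[0.3,0,-0.6,0,0,0,-0.6],[0.4,0,-0.8,0,0,0,-0.6],[0.4,0,-0.8,0,0,0,-0.6],[0.4,0,-0.8,0,0,0,-0.6]]'
python3 - <<'E'
from h import *
im,W,s=shot("wrist"); save("w6",im); np.save("w6.npy",W)
im2,W2,_=shot("side"); save("side6",im2); im3,W3,_=shot("top"); np.save("top6.npy",W3)
a=np.radians(-109.4); x=np.array([np.cos(a),np.sin(a)]);y=np.array([-x[1],x[0]])
h=np.array([.540,-.0705])-.022*x
for n,w in(("wrist",W),("side",W2),("top",W3)):
    P=w.reshape(-1,3);P=P[np.isfinite(P[:,0])];l=(P[:,:2]-h)@x;r=(P[:,:2]-h)@y
    for lo in(-.16,-.14,-.12,-.1,-.08,-.06,-.017):
        k=(abs(l-lo)<.01)&(abs(r-.005)<.02)&(P[:,2]>.14)&(P[:,2]<.26)
        if k.sum()>15: print(n,lo,k.sum(),"z",np.percentile(P[k,2],[10,50,90]).round(4),"y",np.percentile(r[k],[2,98]).round(4))
a=cv2.imread("pics/side6.png")[60:230,230:410]
cv2.imwrite("pics/v6.png",np.hstack([cv2.resize(a,(400,400),interpolation=2),cv2.resize(cv2.imread("pics/w6.png"),(400,400))]))
E
```

```text
bracket in home frame mm: [ 0.3  5.3 -0.3]
force x,y,z [-3.6 -1.   2.6] moment [ 0.44 -0.04 -0.09]
time_s: 16.9
position: [0.5683, -0.0068, 0.2528]
tcp_rot: [[0.3, 0.942, -0.152], [0.839, -0.336, -0.428], [-0.454, 0.001, -0.891]]
force: [0.8, 0.1, 0.4]
opening: 0.788
grasp_force: 0.0
force x,y,z [-0.3  0.7  0.4] moment [ 0.27 -0.13  0.03]
time_s: 17.6
position: [0.5932, 0.0591, 0.3915]
tcp_rot: [[0.303, 0.943, -0.141], [0.84, -0.334, -0.427], [-0.45, 0.011, -0.893]]
force: [0.8, -0.4, 0.8]
opening: 0.801
grasp_force: 0.0
time_s: 18.2
position: [0.6393, 0.1934, 0.4918]
tcp_rot: [[0.298, 0.942, -0.152], [0.839, -0.335, -0.428], [-0.455, 0.0, -0.891]]
force: [-0.0, -0.6, -0.6]
opening: 0.801
grasp_force: 0.0
wrist -0.16 201 z [0.168  0.1688 0.1698] y [-0.0073  0.0157]
wrist -0.14 212 z [0.1685 0.1693 0.1701] y [-0.0076  0.0146]
wrist -0.12 193 z [0.1688 0.1699 0.1706] y [-0.0081  0.0149]
wrist -0.1 204 z [0.1693 0.1704 0.1775] y [-0.0072  0.0151]
wrist -0.08 206 z [0.1698 0.1715 0.1947] y [-0.0075  0.0154]
wrist -0.06 189 z [0.1703 0.1717 0.2126] y [-0.0079  0.0141]
wrist -0.017 138 z [
[... 163 characters left out ...]
e -0.12 56 z [0.1578 0.1711 0.1732] y [-0.0089  0.017 ]
side -0.1 65 z [0.1615 0.1716 0.1805] y [-0.0096  0.0153]
side -0.08 73 z [0.1604 0.1761 0.1974] y [-0.0101  0.0094]
side -0.06 82 z [0.1641 0.1756 0.2136] y [-0.0082  0.0102]
side -0.017 123 z [0.1707 0.2167 0.2424] y [-0.0102  0.0156]
top -0.16 93 z [0.1639 0.1702 0.1728] y [-0.0054  0.0185]
top -0.14 90 z [0.1666 0.1706 0.1731] y [-0.0053  0.0185]
top -0.12 89 z [0.1657 0.1709 0.1746] y [-0.0058  0.0179]
top -0.1 94 z [0.1667 0.1718 0.178 ] y [-0.0062  0.0181]
top -0.08 97 z [0.1684 0.1747 0.1967] y [-0.0064  0.0177]
top -0.06 100 z [0.1676 0.1749 0.2143] y [-0.0058  0.0093]
top -0.017 155 z [0.175  0.238  0.2426] y [-0.0062  0.0171]
```

View pics/v6.png

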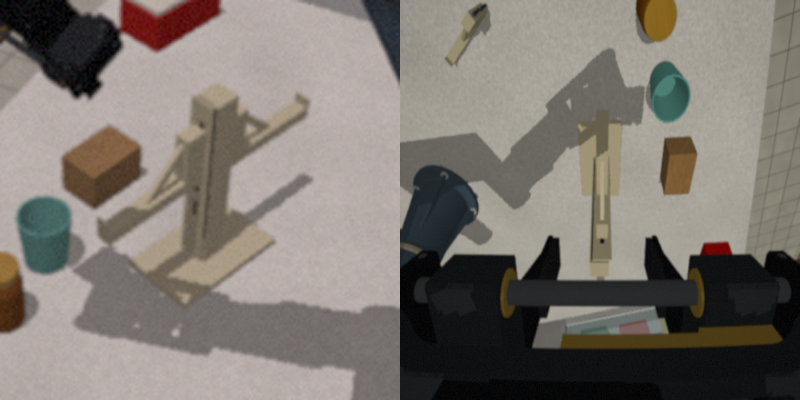

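```bash
python3 - <<'E'
from h import *
a=np.radians(-109.4); x=np.array([np.cos(a),np.sin(a)]);y=np.array([-x[1],x[0]])
h=np.array([.540,-.0705])
def fit(P,l,k):
    for _ in range(4):
        c=np.polyfit(l[k],P[k,2],1); k=k&(abs(P[:,2]-np.polyval(c,l))<.0025)
    return np.degrees(np.arctan(c[0])).round(2),k.sum(),np.median(P[k,2]).round(4)
for n in("w6","top6","top0"):
    P=np.load(n+".npy").reshape(-1,3);P=P[np.isfinite(P[:,0])];l=(P[:,:2]-h)@x;r=(P[:,:2]-h)@y
    for nm,k in dict(new=(l<-.125)&(l>-.19)&(abs(r-.005)<.009)&(abs(P[:,2]-.171)<.006),other=(l>.125)&(l<.19)&(abs(r)<.009)&(abs(P[:,2]-.173)<.008),foot=(abs(l)<.1)&(abs(r)<.06)&(abs(P[:,2]-.012)<.004),counter=(l>-.25)&(l<-.11)&(abs(r)<.1)&(abs(P[:,2])<.005),posttop=(abs(l)<.02)&(abs(r)<.018)&(abs(P[:,2]-.284)<.005)).items():
        if k.sum()>30: print(n,nm,fit(P,l,k))
    k=(abs(l)<.02)&(abs(r)<.018)&(abs(P[:,2]-.284)<.005)
    f=(abs(P[:,2]-.012)<.003)&(abs(l)<.11)&(abs(r)<.07)
    q,sz,an=cv2.minAreaRect((P[f,:2]*1000).astype(np.float32));print(n,"foot",np.round(q,1),np.round(sz,1),round(an,1))
E
```

```text
w6 new (np.float64(1.17), np.int64(509), np.float64(0.1694))
w6 foot (np.float64(0.12), np.int64(2629), np.float64(0.0109))
w6 counter (np.float64(0.05), np.int64(8746), np.float64(-0.001))
w6 posttop (np.float64(1.78), np.int64(365), np.float64(0.2831))
w6 foot [536.7 -70.1] [201.5 119.9] 70.5
top6 new (np.float64(-0.56), np.int64(129), np.float64(0.1712))
top6 other (np.float64(0.48), np.int64(141), np.float64(0.1731))
top6 foot (np.float64(0.08), np.int64(1148), np.float64(0.0124))
top6 counter (np.float64(-0.28), np.int64(1210), np.float64(0.0005))
top6 posttop (np.float64(0.63), np.int64(212), np.float64(0.2846))
top6 foot [523.9 -65.2] [201.8  89.3] 70.4
top0 other (np.float64(-1.11), np.int64(135), np.float64(0.1734))
top0 foot (np.float64(-0.04), np.int64(1384), np.float64(0.0123))
top0 counter (np.float64(0.14), np.int64(2223), np.float64(0.0005))
top0 posttop (np.float64(0.15), np.int64(217), np.float64(0.2845))
top0 foot [539.2 -69.9] [200.2 123.6] 70.7
```

The side view shows the bracket hooked on the post at (150,200), at the same height as its counterpart on the other side. Stand, pail and carton have not moved. It sags about 1°, which matches the 1 mm play of the hooks. The gripper is clear, so I hand in.

```bash
python3 -c "
from rig import bot
print(bot.hand_in())"
```

```text
the job is handed in; nothing more can be done
None
```

I hooked the middle-sized bracket into the top two slots on the post's bare side, pushed it down past the catch to its hard stop, let go and handed the job in; it sags about 1° now that it hangs free, which fits the 1 mm of play in its hooks.

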